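Post the dead battery module

TASK

The battery module with the red cap is dead: draw it straight up out of the rack, from between the green modules it interlocks with, leaving those standing in their places. Push the sprung flap in the top of the yellow used-battery bin down with it, and keep hold of it, and the flap open, until its cap is below the bin's top; then let it fall in and let the flap spring fully shut. Leave the other things on the bench alone.

Things in the scene. Friction and masses are not known exactly. Their poses are not given: they have to be found in the camera images.
- red_module: dead module, loose, 0.10-0.19 kg: grey block 34 (x) by 22 (y) by 50 mm high, red cap; on both x faces a red grip lug 14 mm wide, 10-46 mm up: 42.6 mm over the lugs, to be gripped across x. +y face: upright T tongue 8.5 mm out, head 15 mm wide; -y face: matching groove; they engage the neighbours with 1.5 mm play, free only by 50 mm straight up. Origin: centre of the block's underside, z up. In an inner place of the rack
- green_module: a good module that stays: outline as red_module, but its cap and lugs are green. Origin at the centre of the underside of its core; axes as those of red_module. It stands in the other inner place
- end_module_l: a good module that stays: outline as red_module, but its cap and lugs are green. Origin at the centre of the underside of its core; axes as those of red_module. It stands at the +y end of the row
- end_module_r: a good module that stays: outline as red_module, but its cap and lugs are green. Origin at the centre of the underside of its core; axes as those of red_module. It stands at the -y end of the row
- rack: fixed aluminium tray 64 mm (x) by 118 mm (y) by 6 mm thick with a black lip that rises to 12 mm. Origin at the centre of its underside on the bench. The four modules stand on it (undersides at 6 mm) in a row along its y, 23.5 mm apart, at y = -35, -12, 12 and 35 mm, with their x and y axes along its own
- bin: fixed used-battery bin, yellow with a black top and a clear front window, 150 mm (x) by 170 mm (y; 184 mm over side grips 89 to 101 mm up) by 135 mm high. Origin at the centre of its underside; the front faces its -x. Inside: floor 6 mm above the bench, 142 by 162 mm. Opening in the top: 66 mm (x) by 116 mm (y), centred, closed by the flap, top plate 5 mm thick
- slot (a point): centre of the bin's opening, level with the top face of the bin (135 mm above the bench); axes as bin
- flap (a joint): aluminium flap 64 by 113 by 3 mm filling the opening, top 2 mm below the bin's top. Hinged on the opening's +x edge, swings down into the bin: 0 shut, 1.45 rad fully open. A spring shuts it (0.10 N m shut, 0.16 at 1.2 rad; 2 to 5 N to push); it bears the module's weight, and can trap a module let go only partly in. Fingers reaching in beside the module keep it open as the module drops
- flap_edge (a point): middle of the flap's free edge, on its upper side (64 mm from the hinge)
- tape_2: bystander: small roll of dark tape, 55 by 53 by 19 mm, lying flat; origin at the centre of its underside
- yellow_screwdriver: bystander: yellow screwdriver, 25 by 158 by 28 mm, lying along its y; origin at the centre of its underside
- dark_case: bystander: small dark plastic case, 60 by 85 by 26 mm; origin at the centre of its underside
Mind the look-alikes: they are no part of the job. There is more than one size of the bin; the one meant has the size given above.

How it is judged (in metres and radians):
On the way, in this order (a step that is already met when the one before it is completed fails the run):
1. the red-capped module is held clear above the rack (its underside more than 60 mm above the rack's underside) (z of red_module in the frame of rack above 0.06 m and contact force between the fingers and red_module above 0.5 N), for 0.1 s.
2. still held by the fingers, the module holds the flap open (more than 0.6 rad), its underside at least 30 mm below the bin's top, inside the opening (z of red_module in the frame of slot below -0.03 m and horizontal distance between red_module and slot below 0.045 m and value of joint flap above 0.6 rad and contact force between the fingers and red_module above 0.5 N), for 0.1 s.
At the end, for the whole second after the job is handed in: The red-capped module lies at rest inside the bin (its origin within the walls and less than 80 mm above the bin's underside), the flap is shut (less than 0.06 rad), and each of the three green modules stands in the rack within 8 mm of where it was, tilted less than 0.12 rad (x of red_module in the frame of bin between -0.072 and 0.072 m and y of red_module in the frame of bin between -0.082 and 0.082 m and z of red_module in the frame of bin between -0.002 and 0.08 m and linear speed of red_module below 0.03 m/s and value of joint flap below 0.06 rad and distance of each of green_module, end_module_l, end_module_r from where it was at the start of the episode below 0.008 m and angle between each of green_module, end_module_l, end_module_r's own z axis and vertical below 0.12 rad); the robot touches nothing.
It fails at once if the other inner module lifted, dragged (more than 15 mm) or tipped (more than 0.35 rad) (distance of green_module from where it was at the start of the episode above 0.015 m or angle between green_module's own z axis and vertical above 0.35 rad).
It fails at once if the left end module lifted, dragged (more than 15 mm) or tipped (more than 0.35 rad) (distance of end_module_l from where it was at the start of the episode above 0.015 m or angle between end_module_l's own z axis and vertical above 0.35 rad).
It fails at once if the right end module lifted, dragged (more than 15 mm) or tipped (more than 0.35 rad) (distance of end_module_r from where it was at the start of the episode above 0.015 m or angle between end_module_r's own z axis and vertical above 0.35 rad).
It fails at once if tape, screwdriver or dark case on the bench moved more than 30 mm (distance of any of tape_2, yellow_screwdriver, dark_case from where it was at the start of the episode above 0.03 m).
It also fails if it takes over 48 s, if anything falls off the work surface, if the arm or the gripper's body presses on something with over 40 N, if the wrist force passes 120 N, or if a joint passes its speed limit or range.

ROBOT

A 6-joint arm with a two-finger parallel gripper is mounted at the origin on a cart in front of the work surface, level with it; the furniture and walls round the work are solid. World frame = base frame: x ahead of the robot, y to its left, z up, the work surface at z = 0. Lengths are in m, angles in degrees, forces in N, time in s.
With the tool pointing down it reaches from about 0.425 to 0.925 m from the base axis. Payload 12.5 kg.
Tool frame: the origin (TCP) lies at the very end of the fingers, on their centre line; the grasp point (between the pads) lies 19 mm behind it (env.grip_depth is the distance from the TCP to the grasp point, in m); z points along the fingers, y is the line along which they close (so a half turn about z gives the same grasp; the last joint's range is limited). The gripper opens to 85 mm and grips with 20 to 120 N. Pads are 22 mm wide; open, the fingers measure 114 mm over their backs; the gripper's body (76 mm by 85 mm) begins 54 mm behind the grasp point. The pads swing forward as they close: fully open they stand 13 mm farther back than shut.
Start: joints at [59.439, 28.126, 89.318, -0, 62.55, -6.05], TCP at [0.259, 0.569, 0.231] pointing down, gripper open.
Joint ranges: [-177.58, 177.58], [-47.91, 125.51], [2.72, 160], [-65.01, 245.01], [3.68, 167.84], [-153.87, 153.87]. Speed limits (degrees/s): [127.2, 127.2, 159.86, 180, 180, 180].

INTERFACE

Orientations are given as [roll, pitch, yaw] about the fixed x, y, z axes, in that order (R = Rz(yaw) Ry(pitch) Rx(roll)).
In Python, from workcell import env gives the robot as it stands. The module is installed in compiled form; this text tells all that it offers.
- The arm moves only by the shell command python3 -m handwheel 'ROWS' [FORCE]. ROWS is a JSON object of lists of equal length, an entry for each row: "dp": the shift along the tool's x, y, z in mm, a list of three; "delta_rot": the turn, a rotation vector about the tool's x, y, z in degrees, a list of three; "gripper": the opening, from 0 (shut) to 1 (fully open). In form: {"dp": [[tx, ty, tz], ...], "delta_rot": [[ax, ay, az], ...], "gripper": [gripper, ...]}. A call has 1 to 12 rows; each row is the pose to reach, as a shift and turn from the pose commanded when the call began, along the tool's axes at that moment; what a row does not reach only later rows make up. A row lasts 1/12 s, in which the tool goes at most 41.7 mm and 7.16 degrees, less where a joint would pass 70% of its speed; a pose out of reach is approached as far as the arm can. A call with a gripper value outside its range is refused whole. The fingers move at their own pace and stop on an object; FORCE is the grip in N (left out, the last holds). Time passes only in rows, so rows that repeat a pose let the fingers close. It gives the time, the measured TCP pose, the force, the opening and the grip force at its end, in the units of the state.
- env.observe(): the state, without advancing time (a new reading comes with each control period).
- env.grab_frame(name): name is "side" or "top"; returns the picture (420x560x3 uint8, red, green, blue); there is no depth.
- env.camera_params(name): a dict with "fov_y" (degrees; the focal length in pixels is half the picture's height over the tangent of half this angle, whatever the lens; pixels are square), "cx", "cy" (the principal point, pixels), "k1" (the pictures are not rectified: a ray, as slopes to the right and down, at radius r is drawn at 1 + k1 r^2 times it, then the intrinsics apply), "world_to_cam" (4x4, takes a point from world to camera coordinates). Camera axes: x right, y down, z forward; pixel columns grow to the right and rows downward; lengths in m; the calibration is good to about 2 mm. A picture is of the moment at which its call begins. camera_params takes no time and is no camera call.
- env.job_done(): hands the job in; it is judged then, once.
The state is a dict: "time_s": time; "joint_positions": joint angles; "joint_vel": joint speeds; "tau": joint torques, N m; "eef_pos": TCP position; "ee_rot": TCP orientation; "contact_force": force on the tool from outside, world axes, zero at the start; "torque": the same for the moment, N m; "finger_gap": finger opening in m; "finger_force": force on a finger pad.
Only numpy, scipy, OpenCV 4.12 (cv2) and the standard library are available. Lean on these libraries where they do the work, as an engineer would, in place of code of your own. Each camera call takes 0.05 s, during which the arm holds its last target. There are 200 camera calls.

## Working session

There is one attempt and no reset: what is moved stays moved. The work goes in short steps, Python scripts to look and compute and a shell command to move; the robot and the scene stay as the last step left them, time stands still between calls to the robot, and variables do not carry over. Pictures are saved under pics/ and viewed, at most 13 in all, crops included, and the job is handed in when it is done.

```bash
mkdir -p pics; cat > h.py <<'E'
import numpy as np, cv2
from workcell import env
def ray(name,u,v):
    p=env.camera_params(name); f=210/np.tan(np.radians(p['fov_y']/2))
    d=np.array([(u-p['cx'])/f,(v-p['cy'])/f]); s=d.copy()
    for _ in range(30): s=d/(1+p['k1']*(s@s))
    T=np.array(p['world_to_cam']); R=T[:3,:3]; return -R.T@T[:3,3], R.T@np.array([*s,1])
def plane(name,u,v,z):
    o,d=ray(name,u,v); return o+d*(z-o[2])/d[2]
def proj(name,P):
    p=env.camera_params(name); f=210/np.tan(np.radians(p['fov_y']/2))
    c=np.array(p['world_to_cam'])@np.array([*P,1]); s=c[:2]/c[2]; s=s*(1+p['k1']*(s@s)); return s*f+[p['cx'],p['cy']]
def tri(n1,a,n2,b):
    o1,d1=ray(n1,*a);o2,d2=ray(n2,*b)
    d1/=np.linalg.norm(d1);d2/=np.linalg.norm(d2)
    t=np.linalg.lstsq(np.c_[d1,-d2],o2-o1,rcond=None)[0]
    A=o1+d1*t[0];B=o2+d2*t[1]; return (A+B)/2,np.linalg.norm(A-B)
def snap(name,fn):
    im=env.grab_frame(name); cv2.imwrite('pics/'+fn,im[:,:,::-1]); return im
E
python3 - <<'E'
from h import *
for n in('side','top'): snap(n,n+'0.png'); print(n,ray(n,280,210))
print(env.observe())
E
```

```text
side (array([0.51801808, 0.74042955, 0.62088097]), array([-0.04634221, -0.82987504, -0.55621602]))
top (array([ 0.33400338, -0.02487639,  0.93578054]), array([ 0.19019132,  0.00925457, -0.98175733]))
{'time_s': 0.1, 'joint_positions': array([ 5.94396682e+01,  2.81604847e+01,  8.93495232e+01, -6.35673531e-04,
        6.25491718e+01, -6.04983721e+00]), 'joint_vel': array([-0.06399446, -0.15788752, -0.12882497, -0.07073327, -0.07281314,
        0.0449943 ]), 'tau': array([ 2.82687914e-03, -6.19445944e+01, -2.62019116e+01, -3.40908468e-05,
        2.94363970e-03, -2.15179972e-05]), 'eef_pos': array([0.25914946, 0.56849686, 0.23077107]), 'ee_rot': array([-1.79941090e+02, -5.67650586e-03,  1.55489796e+02]), 'contact_force': array([-1.25948309,  0.46450634, -0.43644645]), 'torque': array([ 0.01003628, -0.01595733, -0.02908224]), 'finger_force': 0.0, 'finger_gap': 0.08539396503420477}
```

View pics/side0.png

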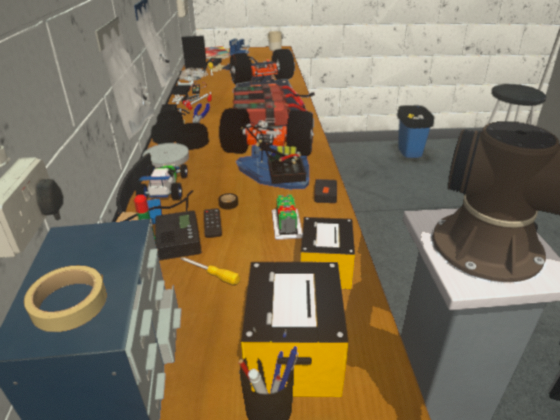

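View pics/top0.png

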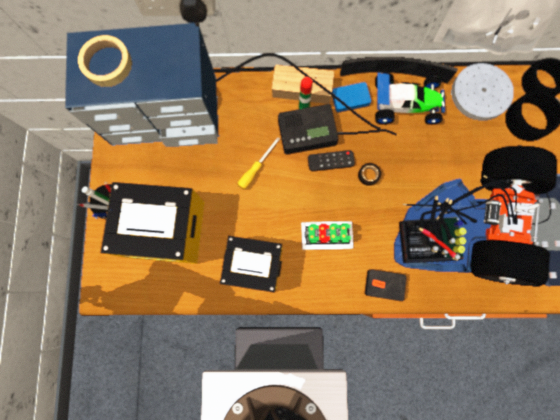

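The side view looks along -y, with the rack at about (287,215), the big bin at (295,310) and the small bin at (327,240). The top view shows the rack at (327,235), the bins at (150,222) and (252,262), the screwdriver at (258,165), the tape at (370,174) and the dark case at (385,285).

Things that could be taken for the target:
- **Red cap:** the red one in the rack at about (323,234), the bottle cap at (306,83), and the red mark on the case at (380,285).
- **Bins:** the two above. I'll measure both.

```bash
python3 - <<'E'
from h import *
t=cv2.imread('pics/top0.png'); s=cv2.imread('pics/side0.png')
a=cv2.resize(t[212:258,292:362],(700,460),interpolation=cv2.INTER_CUBIC); cv2.imwrite('pics/c1.png',a)
b=cv2.resize(t[170:300,90:300],(800,495),interpolation=cv2.INTER_CUBIC); cv2.imwrite('pics/c2.png',b)
hsv=cv2.cvtColor(t,cv2.COLOR_BGR2HSV)
# white rack outline + cap blobs
R=(slice(212,258),slice(292,362)); h=hsv[R]
for n,m in (('white',(h[...,1]<60)&(h[...,2]>130)),('red',((h[...,0]<8)|(h[...,0]>172))&(h[...,1]>150)&(h[...,2]>100)),('green',(h[...,0]>45)&(h[...,0]<85)&(h[...,1]>110))):
    k,l,st,c=cv2.connectedComponentsWithStats(m.astype(np.uint8))
    for i in range(1,k):
        if st[i,4]>15: print(n,st[i]+[292,212,0,0,0],c[i]+[292,212],plane('top',*(c[i]+[292,212]),.056))
# black bin tops
m=(hsv[...,2]<70).astype(np.uint8); 
for name,x0,y0,x1,y1 in(('big',95,175,200,265),('small',215,230,287,296)):
    q=np.zeros_like(m);q[y0:y1,x0:x1]=m[y0:y1,x0:x1]
    cs=max(cv2.findContours(q,0,2)[0],key=cv2.contourArea); r=cv2.minAreaRect(cs); print(name,r)
    for z in(.09,.1,.135):
        P=np.array([plane('top',*p,z) for p in cv2.boxPoints(r)]); print(z,P.mean(0).round(4),[np.linalg.norm(P[i]-P[i-1]).round(4) for i in range(4)])
E
```

```text
white [301 221  52  28 503] [325.13717694 237.21073559] [ 0.44204349 -0.11634443  0.056     ]
white [336 229   4   6  16] [337.8125 231.5   ] [ 0.45460486 -0.14481857  0.056     ]
red [319 224  11  19 131] [323.59541985 233.5648855 ] [ 0.45021745 -0.11315259  0.056     ]
green [308 224  11  19 133] [312.60150376 233.58646617] [ 0.45035276 -0.08875117  0.056     ]
green [329 224  21  19 270] [339.31481481 233.23703704] [ 0.45068945 -0.14801396  0.056     ]
big ((140.70819091796875, 220.0295867919922), (95.70220947265625, 70.51742553710938), 4.513988018035889)
0.09 [0.4797 0.2859 0.09  ] [np.float64(0.2066), np.float64(0.1556), np.float64(0.2137), np.float64(0.1539)]
0.1 [0.478  0.2822 0.1   ] [np.float64(0.2041), np.float64(0.1537), np.float64(0.2112), np.float64(0.1521)]
0.135 [0.4719 0.2694 0.135 ] [np.float64(0.1956), np.float64(0.1473), np.float64(0.2023), np.float64(0.1457)]
small ((251.97434997558594, 263.4959716796875), (56.45845413208008, 47.67256164550781), 8.972626686096191)
0.09 [0.3837 0.0433 0.09  ] [np.float64(0.1185), np.float64(0.1003), np.float64(0.1211), np.float64(0.0996)]
0.1 [0.3831 0.0425 0.1   ] [np.float64(0.1171), np.float64(0.0992), np.float64(0.1197), np.float64(0.0984)]
0.135 [0.381  0.0396 0.135 ] [np.float64(0.1122), np.float64(0.095), np.float64(0.1147), np.float64(0.0943)]
```

View pics/c1.png

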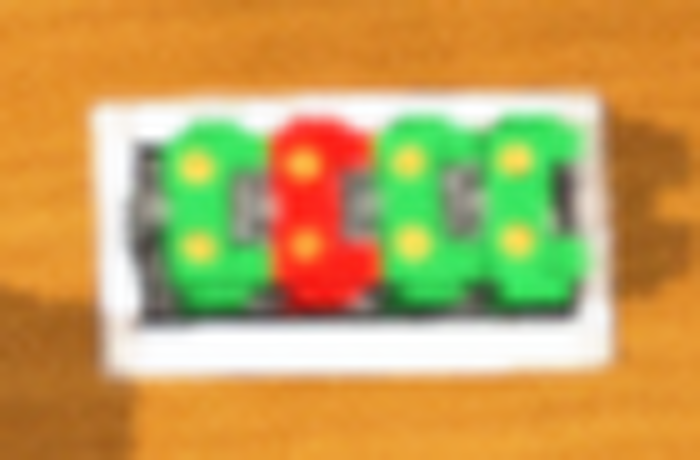

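View pics/c2.png

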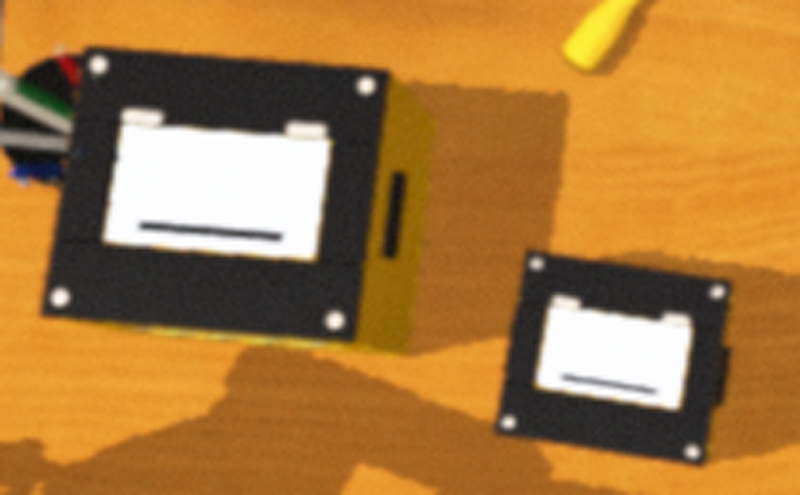

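Four modules stand in the rack, and the second from the left (+y), at top (323,234), is the only one with a red cap, so I chose that one. The left bin is the larger one (about 150 x 195 mm raw), so it is the one meant. The small bin is about 95 x 113 mm. Next I'll refine both.

```bash
python3 - <<'E'
from h import *
t=cv2.imread('pics/top0.png'); s=cv2.imread('pics/side0.png')
ht=cv2.cvtColor(t,cv2.COLOR_BGR2HSV);hs=cv2.cvtColor(s,cv2.COLOR_BGR2HSV)
def white(h,x0,y0,x1,y1):
    q=np.zeros(h.shape[:2],np.uint8); q[y0:y1,x0:x1]=((h[...,1]<60)&(h[...,2]>150))[y0:y1,x0:x1]
    q=cv2.morphologyEx(q,cv2.MORPH_CLOSE,np.ones((5,5)))
    q=cv2.morphologyEx(q,cv2.MORPH_OPEN,np.ones((9,9)))
    c=max(cv2.findContours(q,0,2)[0],key=cv2.contourArea)
    return cv2.boxPoints(cv2.minAreaRect(c)),cv2.approxPolyDP(c,4,True)[:,0]
for n,h,b in(('top',ht,(112,190,184,245)),('side',hs,(262,265,325,335))):
    for Q in white(h,*b):
        P=np.array([plane(n,*p,.133) for p in Q]); print(n,Q.round(1).tolist(),P.mean(0).round(4)); print(P[:,:2].round(4).tolist(),[np.linalg.norm(P[i]-P[i-1]).round(4) for i in range(len(P))])
# screws at top corners (from crop2)
S=np.array([[98,65],[366,86],[335,320],[60,297]])/3.81+[90,170]
P=np.array([plane('top',*p,.136) for p in S]);print('screws',P[:,:2].round(4).tolist(),P.mean(0),[np.linalg.norm(P[i]-P[i-1]).round(4) for i in range(4)])
# red cap in side
q=np.zeros(s.shape[:2],np.uint8);q[180:245,265:310]=(((hs[...,0]<8)|(hs[...,0]>172))&(hs[...,1]>140)&(hs[...,2]>90))[180:245,265:310]
k,l,st,c=cv2.connectedComponentsWithStats(q)
for i in range(1,k):
    if st[i,4]>8: print('red side',st[i],c[i],plane('side',*c[i],.056),tri('side',c[i],'top',(323.6,233.56)))
E
```

```text
top [[117.0999984741211, 233.39999389648438], [120.4000015258789, 198.0], [176.39999389648438, 203.1999969482422], [173.10000610351562, 238.60000610351562]] [0.4749 0.2576 0.133 ]
[[0.4437, 0.3167], [0.5179, 0.3151], [0.5057, 0.1975], [0.4321, 0.2011]] [np.float64(0.1162), np.float64(0.0742), np.float64(0.1182), np.float64(0.0737)]
top [[122, 199], [118, 233], [172, 236], [174, 203]] [0.476  0.2581 0.133 ]
[[0.5158, 0.3116], [0.4444, 0.315], [0.4374, 0.2036], [0.5062, 0.2024]] [np.float64(0.1096), np.float64(0.0714), np.float64(0.1117), np.float64(0.0689)]
side [[268.0, 274.0], [315.0, 274.0], [315.0, 326.0], [268.0, 326.0]] [0.4759 0.2595 0.133 ]
[[0.5098, 0.2009], [0.4323, 0.2075], [0.4469, 0.3176], [0.5146, 0.3121]] [np.float64(0.1113), np.float64(0.0778), np.float64(0.1111), np.float64(0.0679)]
side [[274, 274], [268, 323], [315, 326], [313, 274]] [0.4742 0.2583 0.133 ]
[[0.4998, 0.2018], [0.5143, 0.3064], [0.4469, 0.3176], [0.4356, 0.2072]] [np.float64(0.0645), np.float64(0.1057), np.float64(0.0684), np.float64(0.111)]
screws [[0.5407, 0.3253], [0.5275, 0.1774], [0.4004, 0.1891], [0.4137, 0.3366]] [0.47057868 0.25708147 0.136     ] [np.float64(0.1276), np.float64(0.1485), np.float64(0.1276), np.float64(0.1481)]
red side [278 206  18   7  54] [285.90740741 208.44444444] [ 0.45668121 -0.10769925  0.056     ] (array([ 0.45356057, -0.1141534 ,  0.05100992]), np.float64(0.005376739998175949))
```

```bash
cat >> h.py <<'E'
from scipy.spatial.transform import Rotation as Ro
def togo(P,yaw):
    o=env.observe(); R=Ro.from_euler('xyz',o['ee_rot'],degrees=True)
    print('at',o['eef_pos'].round(4),o['ee_rot'].round(2),'dp mm',(R.inv().apply(np.array(P)-o['eef_pos'])*1000).round(1),'rotvec',(R.inv()*Ro.from_euler('xyz',[180,0,yaw],degrees=True)).as_rotvec(degrees=True).round(2))
E
python3 - <<'E'
from h import *
print('cab',tri('top',(215,142),'side',(160,300))[0],[plane('top',u,v,.25) for u,v in((215,142),(68,105),(160,142))])
print('pens',[plane('top',82,190,z) for z in(.15,.2,.25)],plane('side',290,350,.2),plane('side',242,362,.2))
togo([.44,.26,.28],125); togo([.453,-.113,.15],90)
E
```

```text
cab [0.69950681 0.14105601 0.02077645] [array([0.59406433, 0.09914257, 0.25      ]), array([0.67006992, 0.37616394, 0.25      ]), array([0.59528204, 0.19989771, 0.25      ])]
pens [array([0.53158556, 0.38832268, 0.15      ]), array([0.51901321, 0.36203041, 0.2       ]), array([0.50644086, 0.33573814, 0.25      ])] [0.49079667 0.40964258 0.2       ] [0.54725367 0.42229867 0.2       ]
at [0.2591 0.5685 0.2308] [-1.7994e+02 -1.0000e-02  1.5549e+02] dp mm [-292.5 -205.7  -49. ] rotvec [-6.000e-02  1.000e-02  3.049e+01]
at [0.2591 0.5685 0.2308] [-1.7994e+02 -1.0000e-02  1.5549e+02] dp mm [-459.1 -539.6   81.3] rotvec [-6.000e-02  3.000e-02  6.549e+01]
```

```bash
python3 -m handwheel '{"dp":[[-10,-7,-20],[-35,-25,-49],[-65,-45,-49],[-95,-66,-49],[-125,-88,-49],[-155,-109,-49],[-185,-130,-49],[-215,-151,-49],[-245,-172,-49],[-275,-193,-49],[-292,-206,-49],[-292,-206,-49]],"delta_rot":[[0,0,3],[0,0,6],[0,0,9],[0,0,12],[0,0,15],[0,0,18],[0,0,21],[0,0,24],[0,0,27],[0,0,30],[0,0,30],[0,0,30]],"gripper":[1,1,1,1,1,1,1,1,1,1,1,1]}' 20
python3 -c "
from h import *
togo([.453,-.113,.16],90)"
```

```text
time_s: 1.1
eef_pos: [0.4411, 0.2571, 0.2801]
ee_rot: [-180.0, 0.0, 125.3]
contact_force: [-0.4, 0.1, 0.6]
finger_gap: 0.0853
finger_force: 0.0
at [0.4411 0.2571 0.2801] [-1.7997e+02  3.0000e-02  1.2528e+02] dp mm [-309.  -203.9  120.4] rotvec [-2.000e-02  4.000e-02  3.528e+01]
```

```bash
python3 -m handwheel '{"dp":[[-20,-13,0],[-50,-33,0],[-80,-53,0],[-110,-73,10],[-140,-92,20],[-170,-112,35],[-200,-132,50],[-230,-152,70],[-260,-172,90],[-290,-191,110],[-309,-204,120],[-309,-204,120]],"delta_rot":[[0,0,3],[0,0,7],[0,0,11],[0,0,15],[0,0,19],[0,0,23],[0,0,27],[0,0,31],[0,0,35.3],[0,0,35.3],[0,0,35.3],[0,0,35.3]],"gripper":[1,1,1,1,1,1,1,1,1,1,1,1]}'
python3 - <<'E'
from h import *
a=snap('side','s1.png');b=snap('top','t1.png')
im=np.vstack([cv2.resize(a[110:250,220:360],(560,560))]); im2=cv2.resize(b[180:290,270:380],(560,560))
cv2.imwrite('pics/c3.png',cv2.resize(np.hstack([im,im2]),(800,400))[:,:,::-1])
togo([.453,-.113,.16],90)
E
```

```text
time_s: 2.1
eef_pos: [0.4524, -0.1127, 0.1581]
ee_rot: [-179.8, -0.1, 90.0]
contact_force: [-0.6, 1.5, -0.4]
finger_gap: 0.0853
finger_force: 0.0
at [ 0.4526 -0.1101  0.1598] [-1.7993e+02 -4.0000e-02  9.0100e+01] dp mm [-2.9  0.4 -0.2] rotvec [-0.07 -0.04  0.1 ]
```

View pics/c3.png

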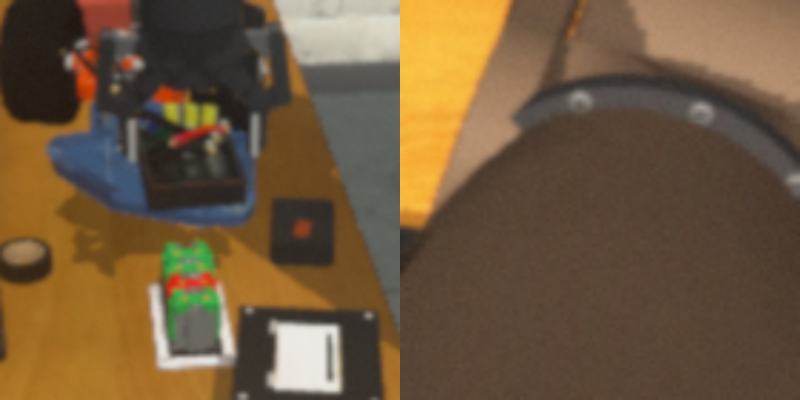

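The top view is now blocked by the wrist. In the side crop the fingers at (132,150) and (255,150) straddle the red cap at (190,283), with the midpoint about right. I'll descend most of the way and compare there.

```bash
python3 -m handwheel '{"dp":[[0,0,15],[0,0,35],[0,0,55],[0,0,75],[0,0,90],[0,0,90],[0,0,90],[0,0,90]],"delta_rot":[[0,0,0],[0,0,0],[0,0,0],[0,0,0],[0,0,0],[0,0,0],[0,0,0],[0,0,0]],"gripper":[1,1,1,1,1,1,1,1]}'
python3 - <<'E'
from h import *
a=snap('side','s2.png')
cv2.imwrite('pics/c4.png',cv2.resize(a[150:240,240:340],(800,720),interpolation=cv2.INTER_CUBIC)[::,:,::-1][60:660])
for i in range(3):
    togo([.453,-.113,.07],90)
print(proj('side',env.observe()['eef_pos']),proj('side',[.453,-.113,.057]),proj('side',[.453+.0213,-.113,.052]),proj('side',[.453-.0213,-.113,.052]))
hs=cv2.cvtColor(a,cv2.COLOR_RGB2HSV)
q=np.zeros(a.shape[:2],np.uint8);q[180:245,265:310]=(((hs[...,0]<8)|(hs[...,0]>172))&(hs[...,1]>140)&(hs[...,2]>90))[180:245,265:310]
k,l,st,c=cv2.connectedComponentsWithStats(q);print(st[1:],c[1:])
E
```

```text
time_s: 2.87
eef_pos: [0.4533, -0.1093, 0.0713]
ee_rot: [179.9, 0.0, 90.3]
contact_force: [-0.2, 1.0, -0.0]
finger_gap: 0.0851
finger_force: 0.0
at [ 0.4534 -0.1095  0.0714] [1.799e+02 3.000e-02 9.024e+01] dp mm [-3.4 -0.4  1.4] rotvec [0.1  0.03 0.24]
at [ 0.4534 -0.1095  0.0714] [1.799e+02 3.000e-02 9.024e+01] dp mm [-3.4 -0.4  1.4] rotvec [0.1  0.03 0.24]
at [ 0.4534 -0.1095  0.0714] [1.799e+02 3.000e-02 9.024e+01] dp mm [-3.4 -0.4  1.4] rotvec [0.1  0.03 0.24]
[287.20720565 202.43069439] [287.28522202 206.77686777] [278.31736385 208.98494049] [296.25974828 208.09774905]
[[278 206  18   7  57]] [[285.85964912 208.42105263]]
```

View pics/c4.png

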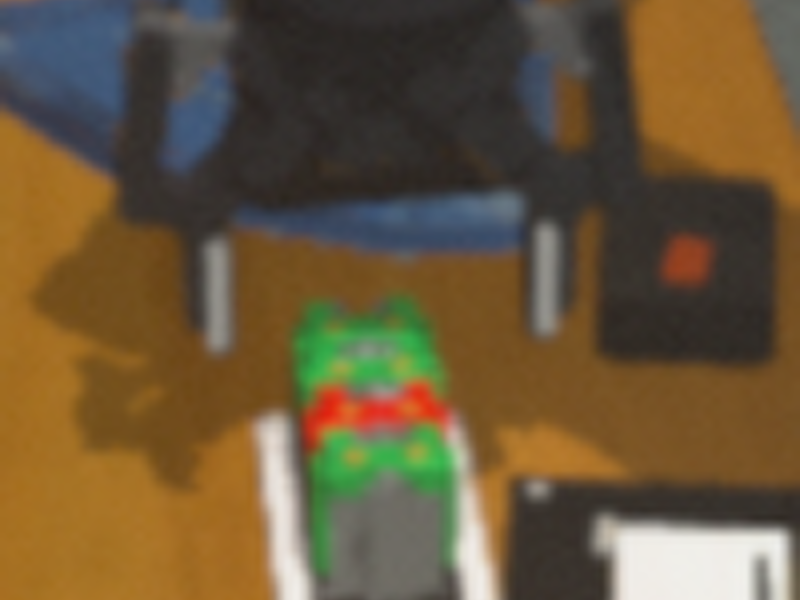

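The finger inner edges at crop (232, 532) are centred about 1 mm from the red cap (305–448), and the predicted edges match the blob. I'll shift -3 mm in y, +1 mm in x, then descend and grip.

```bash
python3 -m handwheel '{"dp":[[-3,0.8,0],[-3,0.8,12],[-3,0.8,24],[-3,0.8,36],[-3,0.8,46],[-3,0.8,50],[-3,0.8,50],[-3,0.8,50],[-3,0.8,50]],"delta_rot":[[0,0,0],[0,0,0],[0,0,0],[0,0,0],[0,0,0],[0,0,0],[0,0,0],[0,0,0],[0,0,0]],"gripper":[1,1,1,1,1,1,1,1,1]}'
python3 -m handwheel '{"dp":[[0,0,0],[0,0,0],[0,0,0],[0,0,0],[0,0,0],[0,0,0],[0,0,0],[0,0,0],[0,0,0],[0,0,0],[0,0,0],[0,0,0]],"delta_rot":[[0,0,0],[0,0,0],[0,0,0],[0,0,0],[0,0,0],[0,0,0],[0,0,0],[0,0,0],[0,0,0],[0,0,0],[0,0,0],[0,0,0]],"gripper":[0.8,0.7,0.6,0.55,0.5,0.45,0.4,0.4,0.4,0.4,0.4,0.4]}' 40
```

```text
time_s: 3.67
eef_pos: [0.4539, -0.113, 0.0208]
ee_rot: [180.0, 0.0, 90.2]
contact_force: [-0.3, -0.4, 0.4]
finger_gap: 0.085
finger_force: 0.0
time_s: 4.67
eef_pos: [0.4537, -0.1129, 0.0206]
ee_rot: [180.0, 0.0, 90.2]
contact_force: [-0.3, 0.1, 5.3]
finger_gap: 0.0421
finger_force: 40.3
```

```bash
python3 -m handwheel '{"dp":[[0,0,0],[0,0,-3],[0,0,-8],[0,0,-13],[0,0,-18],[0,0,-23],[0,0,-28],[0,0,-33],[0,0,-38],[0,0,-43],[0,0,-48],[0,0,-50]],"delta_rot":[[0,0,0],[0,0,0],[0,0,0],[0,0,0],[0,0,0],[0,0,0],[0,0,0],[0,0,0],[0,0,0],[0,0,0],[0,0,0],[0,0,0]],"gripper":[0.3,0.3,0.3,0.3,0.3,0.3,0.3,0.3,0.3,0.3,0.3,0.3]}' 60
python3 - <<'E'
from h import *
a=snap('side','s3.png')
cv2.imwrite('pics/c5.png',cv2.resize(a[150:240,240:340],(800,720),interpolation=cv2.INTER_CUBIC)[::,:,::-1][60:660])
E
```

```text
time_s: 5.67
eef_pos: [0.4538, -0.113, 0.071]
ee_rot: [180.0, 0.0, 90.2]
contact_force: [0.1, -0.0, -0.8]
finger_gap: 0.0419
finger_force: 60.8
```

View pics/c5.png

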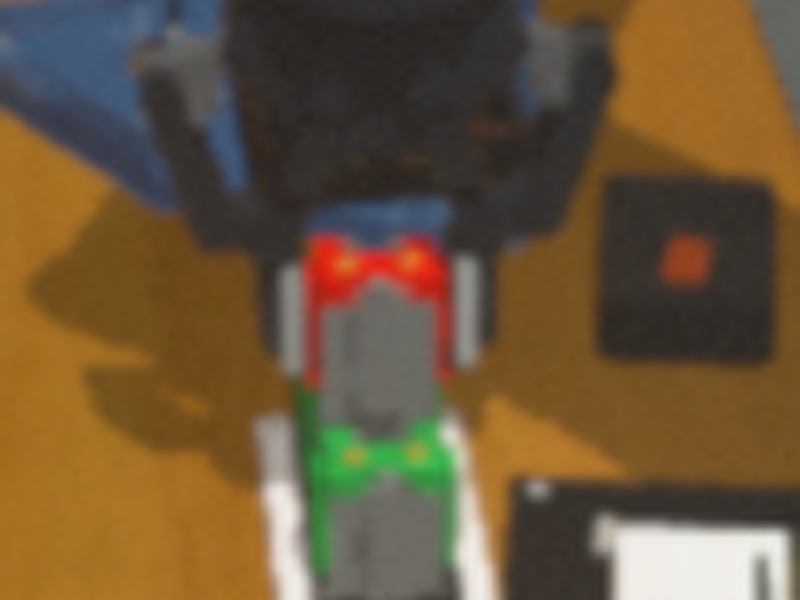

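The red module (crop (377,260), tongue facing the camera) is nearly all the way up. The green end module still stands at (385,450). I'll keep going straight up.

```bash
python3 -m handwheel '{"dp":[[0,0,-6],[0,0,-12],[0,0,-22],[0,0,-37],[0,0,-57],[0,0,-82],[0,0,-107],[0,0,-132],[0,0,-152],[0,0,-165],[0,0,-170],[0,0,-170]],"delta_rot":[[0,0,0],[0,0,0],[0,0,0],[0,0,0],[0,0,0],[0,0,0],[0,0,0],[0,0,0],[0,0,0],[0,0,0],[0,0,0],[0,0,0]],"gripper":[0.3,0.3,0.3,0.3,0.3,0.3,0.3,0.3,0.3,0.3,0.3,0.3]}' 60
python3 - <<'E'
from h import *
togo([.465,.257,.24],174.9)
c,s=np.cos(np.radians(-5.1)),np.sin(np.radians(-5.1)); print(c,s)
E
```

```text
time_s: 6.72
eef_pos: [0.4537, -0.1129, 0.2413]
ee_rot: [179.9, 0.0, 90.2]
contact_force: [0.2, 0.3, -0.5]
finger_gap: 0.0414
finger_force: 60.8
at [ 0.4537 -0.1129  0.2413] [1.7989e+02 4.0000e-02 9.0190e+01] dp mm [369.9  12.5   1.1] rotvec [ 6.000e-02  1.100e-01 -8.471e+01]
0.9960410654107695 -0.08889429686644151
```

```bash
python3 -m handwheel '{"dp":[[10,0,0],[35,2,0],[70,3,0],[105,5,0],[140,6,0],[175,7,0],[210,8,0],[245,10,0],[280,11,0],[315,12,0],[350,13,0],[370,14,0]],"delta_rot":[[0,0,-5],[0,0,-12],[0,0,-19],[0,0,-26],[0,0,-33],[0,0,-40],[0,0,-47],[0,0,-54],[0,0,-61],[0,0,-68],[0,0,-75],[0,0,-82]],"gripper":[0.3,0.3,0.3,0.3,0.3,0.3,0.3,0.3,0.3,0.3,0.3,0.3]}'
python3 - <<'E'
from h import *
env.grab_frame('side');a=snap('side','s4.png')
cv2.imwrite('pics/c6.png',cv2.resize(a[150:400,200:400],(480,600),interpolation=cv2.INTER_CUBIC)[::,:,::-1])
togo([.467,.257,.24],174.9)
E
```

```text
time_s: 7.72
eef_pos: [0.4656, 0.26, 0.2389]
ee_rot: [-180.0, -0.1, 172.6]
contact_force: [-0.1, -0.4, -0.5]
finger_gap: 0.0418
finger_force: 60.8
at [0.4658 0.2597 0.2387] [-1.7997e+02 -1.1000e-01  1.7262e+02] dp mm [-1.6 -2.5 -1.3] rotvec [-0.03 -0.11 -2.28]
```

View pics/c6.png

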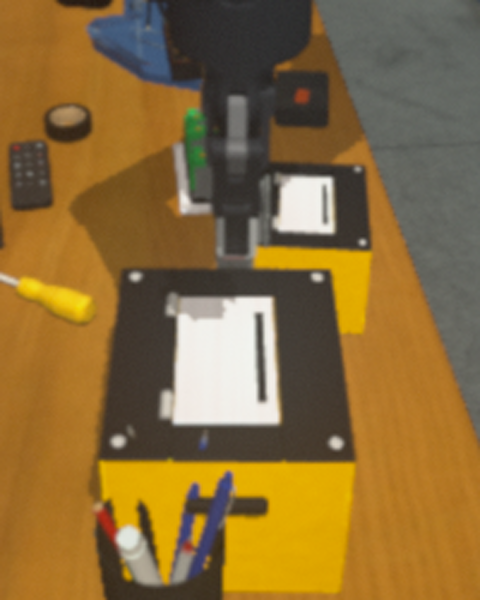

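The bin flap at crop (228,360) is shut, hinged on the left (+x), and the finger is over it in line. I'll go down to just above it, then push.

```bash
python3 -m handwheel '{"dp":[[-1.6,-2.5,5],[-1.6,-2.5,20],[-1.6,-2.5,40],[-1.6,-2.5,60],[-1.6,-2.5,75],[-1.6,-2.5,82],[-1.6,-2.5,82],[-1.6,-2.5,82]],"delta_rot":[[0,0,-2.3],[0,0,-2.3],[0,0,-2.3],[0,0,-2.3],[0,0,-2.3],[0,0,-2.3],[0,0,-2.3],[0,0,-2.3]],"gripper":[0.3,0.3,0.3,0.3,0.3,0.3,0.3,0.3]}'
python3 -m handwheel '{"dp":[[0,0,5],[0,0,10],[0,0,15],[0,0,20],[0,0,25],[0,0,30],[0,0,35],[0,0,40],[0,0,45],[0,0,48],[0,0,48],[0,0,48]],"delta_rot":[[0,0,0],[0,0,0],[0,0,0],[0,0,0],[0,0,0],[0,0,0],[0,0,0],[0,0,0],[0,0,0],[0,0,0],[0,0,0],[0,0,0]],"gripper":[0.3,0.3,0.3,0.3,0.3,0.3,0.3,0.3,0.3,0.3,0.3,0.3]}'
python3 - <<'E'
from h import *
a=snap('side','s5.png')
cv2.imwrite('pics/c7.png',cv2.resize(a[230:400,220:370],(530,600),interpolation=cv2.INTER_CUBIC)[::,:,::-1])
togo([.467,.257,.085],174.9)
E
```

```text
time_s: 8.48
eef_pos: [0.4677, 0.2541, 0.1582]
ee_rot: [-180.0, -0.0, 174.4]
contact_force: [-0.6, -0.3, -0.7]
finger_gap: 0.0416
finger_force: 60.9
time_s: 9.48
eef_pos: [0.4669, 0.2543, 0.1097]
ee_rot: [-180.0, -0.1, 174.5]
contact_force: [-3.5, 0.4, -0.4]
finger_gap: 0.0419
finger_force: 61.1
at [0.4669 0.2543 0.1099] [-1.7996e+02 -1.0000e-01  1.7449e+02] dp mm [ 0.2  2.7 24.9] rotvec [-0.04 -0.1  -0.41]
```

View pics/c7.png

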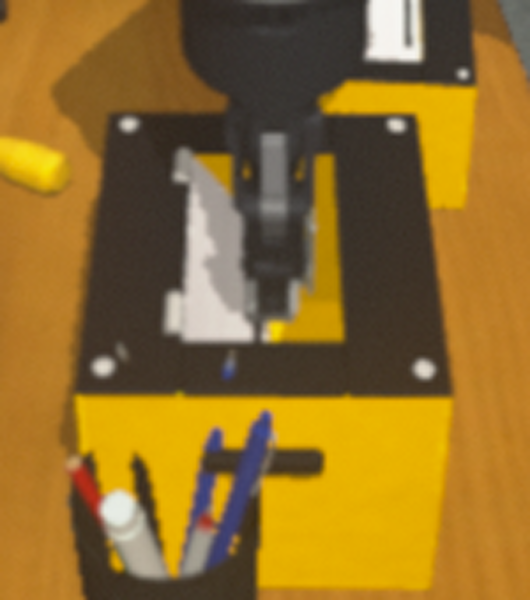

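The flap is open with the module inside at crop (270,260), and the +y finger has clearance to the opening's edge. I'll go deeper, hold, then release to a limited opening.

```bash
python3 -m handwheel '{"dp":[[0,1,5],[0,2,10],[0,2.5,15],[0,2.5,20],[0,2.5,25],[0,2.5,25],[0,2.5,25],[0,2.5,25]],"delta_rot":[[0,0,0],[0,0,0],[0,0,0],[0,0,0],[0,0,0],[0,0,0],[0,0,0],[0,0,0]],"gripper":[0.3,0.3,0.3,0.3,0.3,0.3,0.3,0.3]}'
python3 -m handwheel '{"dp":[[0,0,0],[0,0,0],[0,0,0],[0,0,0],[0,0,0],[0,0,0],[0,0,0],[0,0,0],[0,0,0],[0,0,0],[0,0,0],[0,0,0]],"delta_rot":[[0,0,0],[0,0,0],[0,0,0],[0,0,0],[0,0,0],[0,0,0],[0,0,0],[0,0,0],[0,0,0],[0,0,0],[0,0,0],[0,0,0]],"gripper":[0.7,0.7,0.7,0.7,0.7,0.7,0.7,0.7,0.7,0.7,0.7,0.7]}'
python3 - <<'E'
from h import *
a=snap('side','s6.png')
cv2.imwrite('pics/c8.png',cv2.resize(a[230:400,220:370],(530,600),interpolation=cv2.INTER_CUBIC)[::,:,::-1])
E
```

```text
time_s: 10.2
eef_pos: [0.4674, 0.2568, 0.0849]
ee_rot: [-180.0, -0.1, 174.5]
contact_force: [-3.5, 0.2, -3.3]
finger_gap: 0.0415
finger_force: 60.9
time_s: 11.2
eef_pos: [0.468, 0.257, 0.0854]
ee_rot: [180.0, 0.0, 174.5]
contact_force: [-1.9, -1.4, 2.4]
finger_gap: 0.0599
finger_force: 1.5
```

View pics/c8.png

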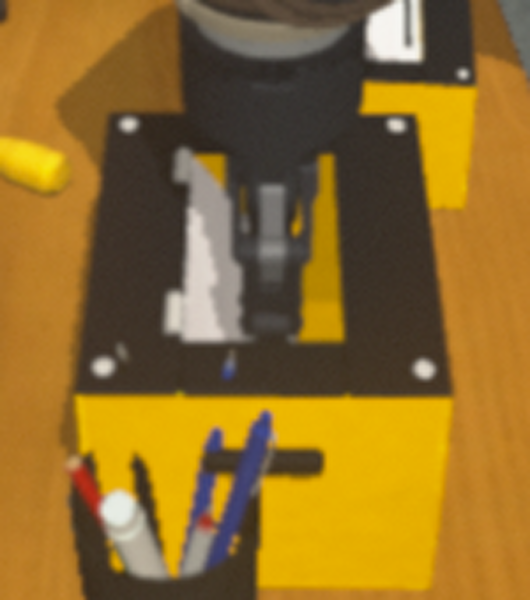

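The fingers are apart inside the opening and the flap rests on them; the module is out of sight below. I'll open a little more and check that the pads are free.

```bash
python3 -m handwheel '{"dp":[[0,0,0],[0,0,0],[0,0,0],[0,0,0],[0,0,0],[0,0,0]],"delta_rot":[[0,0,0],[0,0,0],[0,0,0],[0,0,0],[0,0,0],[0,0,0]],"gripper":[0.8,0.8,0.8,0.8,0.8,0.8]}'
python3 -m handwheel '{"dp":[[0,0,0],[0,0,-4],[0,0,-9],[0,0,-14],[0,0,-19],[0,0,-24],[0,0,-24],[0,0,-24]],"delta_rot":[[0,0,0],[0,0,0],[0,0,0],[0,0,0],[0,0,0],[0,0,0],[0,0,0],[0,0,0]],"gripper":[0.8,0.8,0.8,0.8,0.8,0.8,0.8,0.8]}'
```

```text
time_s: 11.75
eef_pos: [0.4678, 0.2569, 0.0852]
ee_rot: [-180.0, -0.0, 174.5]
contact_force: [-4.0, -2.6, 0.7]
finger_gap: 0.0684
finger_force: 1.5
time_s: 12.42
eef_pos: [0.4686, 0.2571, 0.1101]
ee_rot: [179.9, 0.1, 174.5]
contact_force: [-0.3, -0.1, 4.1]
finger_gap: 0.068
finger_force: 1.8
```

```bash
python3 -m handwheel '{"dp":[[0,0,-5],[0,0,-10],[0,0,-15],[0,0,-20],[0,0,-25],[0,0,-35],[0,0,-55],[0,0,-80],[0,0,-110],[0,0,-130],[0,0,-130],[0,0,-130]],"delta_rot":[[0,0,0],[0,0,0],[0,0,0],[0,0,0],[0,0,0],[0,0,0],[0,0,0],[0,0,0],[0,0,0],[0,0,0],[0,0,0],[0,0,0]],"gripper":[0.8,0.8,0.8,0.8,0.8,0.8,0.8,0.8,0.8,0.8,0.8,0.8]}'
python3 - <<'E'
from h import *
a=snap('side','s7.png')
cv2.imwrite('pics/c9.png',cv2.resize(a[150:400,200:400],(480,600),interpolation=cv2.INTER_CUBIC)[::,:,::-1])
o=env.observe(); print(o['finger_force'],o['finger_gap'],o['contact_force'])
E
```

```text
time_s: 13.42
eef_pos: [0.4682, 0.257, 0.2407]
ee_rot: [179.9, 0.1, 174.5]
contact_force: [-0.7, -0.7, 0.3]
finger_gap: 0.0686
finger_force: 0.0
0.0 0.06825739526526589 [ 0.0139148  -0.33121499 -0.88676397]
```

View pics/c9.png

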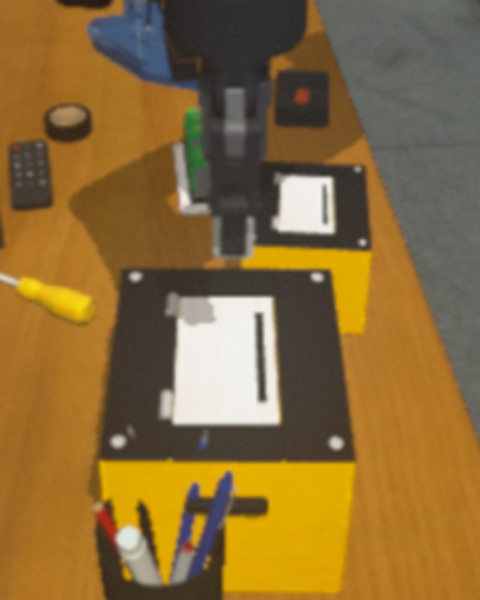

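The flap at crop (228,360) is shut, the fingers are empty, and the module is in the bin. Nothing is being touched, so I'll hand it in.

```bash
python3 -c "
from workcell import env
print(env.job_done())"
```

```text
the job is handed in; nothing more can be done
None
```

The job is handed in: the red-capped module was drawn straight up out of the rack and dropped into the large bin, and the flap is shut; I couldn't see the module inside the bin, no verdict came back, and I saw no sign that the green modules or anything else on the bench moved.

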